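# Lock the stop collar on the positioner shaft

## Task

On the little positioner stand, swing the loose collar round the shaft until its thumb screw points squarely at the flat that is milled on the shaft, then turn the screw's wing clockwise until it is firmly snug on the flat, without overtightening it and without ever clamping it on the round part. Let go of it, and leave the cups, the wrench and the spare collar where they are.

Things in the scene. Friction and masses are not known exactly. Their poses are not given: they have to be found in the camera images.
- stand: Fixed grey stand: base plate 130 x 260 mm, 12 mm thick, and two bearing pillars (64 x 20 mm, tops 152 mm above the table), inner faces 180 mm apart, that carry the shaft. Origin on the table under the plate's middle; y along the shaft, z up.
- shaft: Blackened steel shaft, 30 mm diameter, level, 120 mm above the table, held by a brake. One bright milled flat, 1.5 mm deep, 13 mm wide, runs along its whole length, seen on both sides of the collar. Origin on its axis, mid-collar; y along the axis, z straight out of the flat, which faces up, leaning at most 0.25 rad to the stand's +x or 0.05 rad to its -x (robot's) side.
- collar: Bare metal collar, 52 mm diameter, 24 mm wide, with a boss (18 mm across) up to 30 mm from the axis that holds the thumb screw. Turns about the shaft only (0.25 N m friction, stays where left). Origin as the shaft's; y along the axis, z outwards along the screw. At the start z leans 0.3 to 0.85 rad from the flat to the robot's side (at most 0.6 rad from upright). Squarely at the flat: z within 0.12 rad of shaft z.
- screw: The thumb screw's steel rod, 8 mm diameter, on the collar's z; its rounded inner tip starts 0.3 to 2.3 mm clear of the shaft's round. Steep quick-action thread, 3 mm per rad: it meets the flat after 0.6 to 1.3 rad of clockwise turning. Origin on the shaft's axis (+-1.5 mm) at the start, shifts inwards. Snug: tip presses the shaft with 30 to 65 N; under 20 N is loose, over 80 N overtightened.
- wing: Steel wing on the screw's end: bar 44 x 10 x 18 mm, pinched across its 10 mm. Origin at its centre, 55 mm from the shaft axis (+-1.5 mm); x along the 44 mm, y across the 10, z outwards. Its angle when home differs each time. Clockwise seen from outside tightens: steady 0.28 N m while free, then rising about 1 N m per rad; snug is 0.09 to 0.19 N m above free, 0.24 above is too tight. Stays tight when let go.
- cup_a: Blue plastic cup upside down, 118 mm tall, 95 mm across its rim, light. Bystander. Origin under its centre.
- cup_b: Another such blue cup upside down. Bystander. Origin under its centre.
- spare_collar: Plain dark steel ring lying flat, 52 mm diameter, 24 mm high. Bystander. Origin under its centre.
- wrench: Steel wrench lying flat, 170 mm long. Bystander. Origin under its middle.

How it is judged:
On the way, in this order (a step that is already met when the one before it is completed fails the run):
1. the collar is turned so that its screw squarely faces the shaft's flat, the screw not yet tight (angle between the z axis of collar and the z axis of shaft, either way round below 0.12 rad and contact force between screw and shaft below 20 N), for 0.2 s.
2. the screw is snug on the flat (angle between the z axis of collar and the z axis of shaft, either way round below 0.12 rad and contact force between screw and shaft above 20 N), for 0.2 s.
At the end, for the whole second after the job is handed in: The screw's axis points within 0.12 rad of square to the flat, its tip clamps the flat with 20 to 80 N, the collar is at rest and the gripper is clear (all of step 2 and contact force between screw and shaft below 80 N and angular speed of collar below 0.05 rad/s); the robot touches nothing.
It fails at once if the screw is clamped on the round part of the shaft (over 20 N while more than 0.3 rad off the flat) (contact force between screw and shaft above 20 N and angle between the z axis of collar and the z axis of shaft, either way round above 0.3 rad).
It fails at once if the screw is overtightened (over 80 N on the shaft) (contact force between screw and shaft above 80 N).
It fails at once if a bystander is disturbed (moved more than 20 mm) (distance of any of cup_a, cup_b, spare_collar, wrench from where it was at the start of the episode above 0.02 m).
It also fails if it takes over 64 s, if anything falls off the work surface, if the arm or the gripper's body presses on something with over 40 N, if the wrist force passes 120 N, or if a joint passes its speed limit or range.

## Robot

A 6-joint arm with a two-finger parallel gripper is mounted at the origin on the work surface. World frame = base frame: x ahead of the robot, y to its left, z up, the work surface at z = 0. Lengths are in m, angles in rad, forces in N, time in s.
With the tool pointing down it reaches from about 0.325 to 0.9 m from the base axis. Payload 6.1 kg.
Tool frame: the origin (TCP) lies midway between the tips of the shut fingers; the grasp point (between the pads) lies manip.pinch_z behind it (manip.pinch_z is the distance from the TCP to the grasp point, in m); z points along the fingers, y is the direction in which the jaws open and shut (so a half turn about z gives the same grasp; the last joint's range is limited). The gripper opens to 85 mm and grips with 20 to 120 N. Pads are 22 mm wide; open, the fingers measure 114 mm over their backs; the gripper's body (76 mm by 85 mm) begins 54 mm behind the grasp point. The pads swing forward as they close: fully open they stand 13 mm farther back than shut.
Start: joints at [-1.273, 0.22, 1.526, -0, 1.395, -0.126], TCP at [0.257, -0.57, 0.231] pointing down, gripper open.
Joint ranges: [-2.98, 2.98], [-0.91, 2.08], [0.09, 2.57], [-1.24, 4.39], [0.2, 2.65], [-2.68, 2.68]. Speed limits (rad/s): [2.57, 2.57, 3.01, 3.14, 3.14, 3.14].

## Interface

Orientations are given as a unit quaternion [x, y, z, w].
In Python, from cell import manip gives the robot as it stands. The module is installed in compiled form; this text tells all that it offers.
- The arm moves only by the tool move_arm, never from a script. Its argument "plan" is a list of rows, each a list of 3 entries, a list of its own where there are three numbers: the gripper's target within -1 to 1 (fully open at 1, half-way at 0, shut at -1), then the shift along the tool's x, y, z in mm, then the turn, a rotation vector about the tool's x, y, z in degrees. A call has 1 to 5 rows; each row shifts and turns the commanded pose from where the row before left it, along the tool's axes as they then stand; what a row does not reach is not made up. A row lasts 1/12 s, in which the tool goes at most 41.7 mm and 7.16 degrees, less where a joint would pass 70% of its speed; a pose out of reach is approached as far as the arm can. A call is refused whole if a number of a shift passes 41.7 or a number of a turn 7.16, either way. A call with a gripper value outside its range is refused whole. The fingers move at their own pace and stop on an object; the grip force is fixed at half the most. Time passes only in rows, so rows that do not move let the fingers close. It gives the time, the measured TCP pose, the force and the opening at its end, in the units of the state.
- manip.get_state(): the state, without advancing time (a new reading comes with each control period).
- manip.camera(name): name is "scene" or "top" or "wrist"; returns a dict with "img" (384x512x3 uint8, red, green, blue), "depth" (384x512 float32, m along the optical axis (not along the pixel's ray), 0 where there is no reading), "mtx" (3x3 intrinsics, pixels), "origin" and "orientation" of the camera in the world; the wrist camera has in their place "hand_eye" (4x4, takes a point from camera to tool coordinates, whose origin is the TCP and whose axes are the flange's). Camera axes: x right, y down, z forward; pixel columns grow to the right and rows downward; lengths in m; the calibration is good to about 2 mm. A picture is of the moment at which its call begins: read the wrist's pose just before it.
- manip.close_job(): hands the job in, once; it reports no verdict.
The state is a dict: "t": time; "joints": joint angles; "qvel": joint speeds; "effort": joint torques, N m; "tcp_pos": TCP position; "eef_rot": TCP orientation; "contact_force": force on the tool from outside, world axes, zero at the start; "moment": the same for the moment, N m; "width": finger opening in m.
Only numpy, scipy, OpenCV 4.12 (cv2) and the standard library are available. Lean on these libraries where they do the work, as an engineer would, in place of code of your own. Each camera call takes 0.05 s, during which the arm holds its last target. There are 200 camera calls.

## Working session

There is one attempt and no reset: what is moved stays moved. The work goes in short steps, Python scripts to look and compute and a tool call to move; the robot and the scene stay as the last step left them, time stands still between calls to the robot, and variables do not carry over. Pictures are saved under pics/ and viewed, about 8 in all and at most 12, crops included, and the job is handed in when it is done.

Besides the shell and the picture viewer there is one more tool, called after "Emit:" as a command line: name --argument value ..., lists and objects as JSON in quotes. move_arm: Moves the arm, as the interface text tells. Its arguments: {"type":"object","properties":{"plan":{"type":"array"}},"required":["plan"]}

```bash
mkdir -p pics; cat > h.py <<'E'
import numpy as np, cv2
from cell import manip
from scipy.spatial.transform import Rotation as R
def shot(name,fn=None,crop=None,scale=1):
    s=manip.get_state(); c=manip.camera(name)
    if name=="wrist":
        T=np.eye(4);T[:3,:3]=R.from_quat(s['eef_rot']).as_matrix();T[:3,3]=s['tcp_pos'];c['T']=T@c['hand_eye']
    else:
        T=np.eye(4);o=np.array(c['orientation']);T[:3,:3]=R.from_quat(o).as_matrix() if o.size==4 else o;T[:3,3]=c['origin'];c['T']=T
    if fn:
        im=c['img'][:,:,::-1]
        if crop: im=im[crop[1]:crop[3],crop[0]:crop[2]]
        cv2.imwrite('pics/'+fn,cv2.resize(im,None,fx=scale,fy=scale,interpolation=cv2.INTER_CUBIC))
    np.savez('%s.npz'%name,img=c['img'],depth=c['depth'],mtx=c['mtx'],T=c['T'])
    return c
def pts(c):
    d=c['depth'];K=c['mtx'];v,u=np.indices(d.shape)
    P=np.stack([(u-K[0,2])/K[0,0]*d,(v-K[1,2])/K[1,1]*d,d],-1)
    return P@c['T'][:3,:3].T+c['T'][:3,3]
E
python3 - <<'E'
from h import *
a=shot("scene");b=shot("top")
cv2.imwrite('pics/a.png',cv2.resize(np.hstack([a['img'],b['img']])[:,:,::-1],(800,300),interpolation=cv2.INTER_AREA))
cv2.imwrite('pics/top.png',cv2.resize(b['img'][:,:,::-1],(768,576)))
print(manip.get_state(),manip.pinch_z)
for c in(a,b): print(c['T'].round(3),c['mtx'])
E
```

```text
{'t': 0.1, 'joints': array([-1.27312687e+00,  2.21172891e-01,  1.52751838e+00, -2.10565099e-07,
        1.39473060e+00, -1.26134979e-01]), 'qvel': array([ 0.0006051 , -0.00233155, -0.00261485, -0.00082479,  0.00095599,
        0.00024275]), 'effort': array([ 1.17175154e-03, -4.98242104e+01, -3.90547621e+01, -7.31443697e-05,
        5.68532836e-03,  6.47140155e-06]), 'tcp_pos': array([ 0.25682873, -0.56917204,  0.2302813 ]), 'eef_rot': array([ 9.77632197e-01,  2.10319878e-01, -7.84509105e-05, -9.11241774e-04]), 'contact_force': array([-0.51202795,  0.06714426,  0.5248607 ]), 'moment': array([ 0.0083922 , -0.02541628,  0.0542713 ]), 'width': 0.08566705488163301} 0.0187
[[-0.481  0.519 -0.706  1.458]
 [ 0.876  0.273 -0.396  0.521]
 [-0.013 -0.81  -0.587  0.828]
 [ 0.     0.     0.     1.   ]] [[480.83445883   0.         253.09780025]
 [  0.         480.83445883 194.55488111]
 [  0.           0.           1.        ]]
[[ 0.028 -0.987  0.156  0.469]
 [-1.    -0.029 -0.004  0.043]
 [ 0.009 -0.156 -0.988  1.175]
 [ 0.     0.     0.     1.   ]] [[366.90027285   0.         257.14735108]
 [  0.         366.90027285 188.04345171]
 [  0.           0.           1.        ]]
```

View pics/a.png

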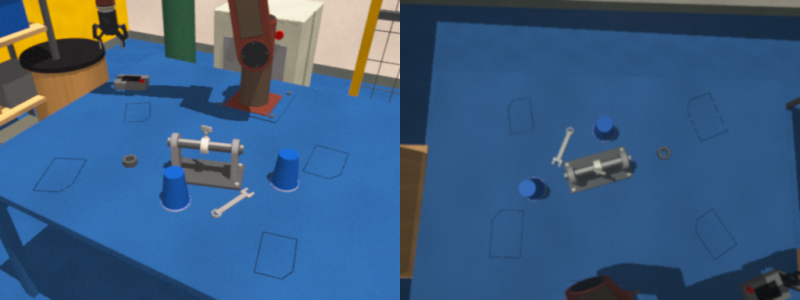

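View pics/top.png

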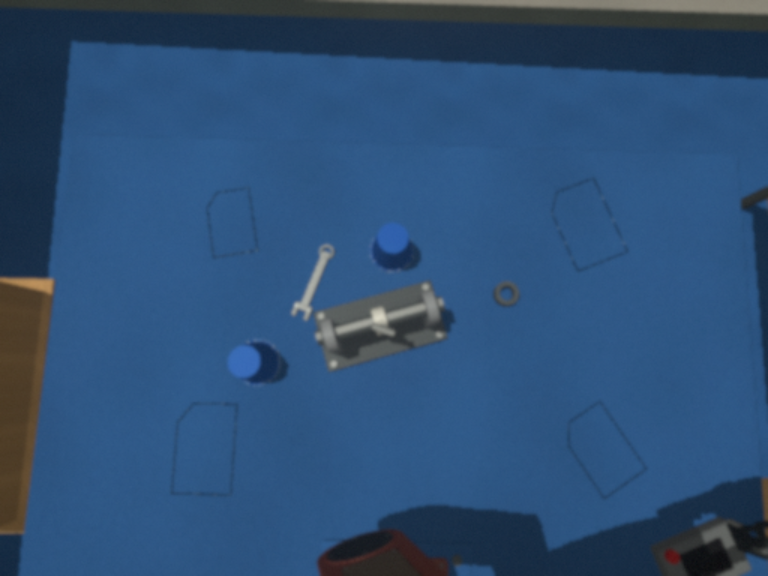

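The top view (768×576) shows the stand centred near (380,326) with the collar at (378,318) and its wing leaning to the robot's side. One cup is behind at (392,245) and the other to the left at (250,362). Next I'll measure these from depth.

```bash
python3 - <<'E'
from h import *
b=dict(np.load('top.npz'));P=pts(b).reshape(-1,3);
for n in('top','scene'):
    c=dict(np.load(n+'.npz'));Q=pts(c).reshape(-1,3)
    m=(abs(Q[:,0]-.37)<.25)&(abs(Q[:,1]-.05)<.3)
    for lo,hi in((.008,.017),(.145,.16),(.125,.14),(.16,.2),(.1,.125)):
        q=Q[m&(Q[:,2]>lo)&(Q[:,2]<hi)]
        print(n,lo,hi,len(q),q.min(0).round(3) if len(q) else'',q.max(0).round(3)if len(q) else'')
        if lo in(.145,.16): 
            nn,lab,st,ce=cv2.connectedComponentsWithStats(((m&(Q[:,2]>lo)&(Q[:,2]<hi)).reshape(384,512)).astype(np.uint8))
            for i in range(1,nn):
                if st[i,4]>3: print('  ',st[i],Q[lab.ravel()==i].mean(0).round(4))
print(np.median(P[:,2]))
s=manip.get_state();w=shot('wrist');print(w['hand_eye'].round(3),w['mtx'])
E
```

```text
top 0.008 0.017 1824 [ 0.12  -0.219  0.008] [0.62  0.311 0.017]
top 0.145 0.16 211 [ 0.51  -0.062  0.145] [0.608 0.156 0.155]
   [283 197  10  16  90] [ 0.5883 -0.0486  0.1496]
   [251 210   7   7  26] [0.5582 0.0447 0.148 ]
   [214 216  11  15  93] [0.5305 0.1424 0.1493]
top 0.125 0.14 716 [ 0.499 -0.075  0.125] [0.619 0.169 0.14 ]
top 0.16 0.2 78 [0.531 0.02  0.164] [0.55  0.061 0.186]
   [248 216  16   8  78] [0.5404 0.0407 0.1776]
top 0.1 0.125 514 [ 0.444 -0.075  0.1  ] [0.611 0.334 0.125]
scene 0.008 0.017 2299 [ 0.121 -0.224  0.008] [0.62  0.346 0.017]
scene 0.145 0.16 207 [ 0.513 -0.061  0.145] [0.615 0.158 0.16 ]
   [219 170  11  10  77] [ 0.5983 -0.0462  0.1495]
   [259 170   9  12  55] [0.5594 0.0467 0.1493]
   [298 178   9  10  73] [0.5386 0.145  0.1501]
scene 0.125 0.14 710 [ 0.508 -0.071  0.125] [0.62 0.17 0.14]
scene 0.16 0.2 115 [0.532 0.02  0.161] [0.557 0.063 0.186]
   [258 160  14  11 115] [0.5468 0.0434 0.1745]
scene 0.1 0.125 915 [ 0.445 -0.067  0.1  ] [0.62  0.336 0.125]
-0.002052465145834681
[[-0.001 -0.962 -0.274  0.07 ]
 [ 1.    -0.001 -0.001 -0.   ]
 [ 0.001 -0.274  0.962 -0.143]
 [ 0.     0.     0.     1.   ]] [[293.32173018   0.         252.0741421 ]
 [  0.         293.32173018 193.35916738]
 [  0.           0.           1.        ]]
```

```bash
cat >> h.py <<'E'
def plan(p,Rt,n,g=1,s0=None):
    """even straight path to pose, as tool-frame rows"""
    s=manip.get_state();p0=np.array(s['tcp_pos']);R0=R.from_quat(s['eef_rot'])
    rv=(R0.inv()*Rt).as_rotvec(); 
    for i in range(n):
        Ra=R0*R.from_rotvec(rv*i/n); d=Ra.inv().apply((np.array(p)-p0)/n)*1000
        print([g,list(map(float,d.round(1))),list(map(float,np.degrees(rv/n).round(2)))],end=',\n' if i%5<4 else '\n\n')
def down(yaw): return R.from_matrix(np.array([[np.cos(yaw),np.sin(yaw),0],[np.sin(yaw),-np.cos(yaw),0],[0,0,-1]]).T)
E
python3 -c "
from h import *
print(down(.424).as_quat());plan([.555,.046,.25],down(1.87),20)"
```

```text
[0.97761204 0.21041554 0.         0.        ]
[1, [26.2, -21.9, -0.9], [-0.0, -0.0, -4.14]],
[1, [27.8, -20.0, -0.9], [-0.0, -0.0, -4.14]],
[1, [29.1, -17.9, -0.9], [-0.0, -0.0, -4.14]],
[1, [30.3, -15.8, -0.9], [-0.0, -0.0, -4.14]],
[1, [31.4, -13.5, -0.9], [-0.0, -0.0, -4.14]]

[1, [32.3, -11.2, -1.0], [-0.0, -0.0, -4.14]],
[1, [33.0, -8.9, -1.0], [-0.0, -0.0, -4.14]],
[1, [33.6, -6.4, -1.0], [-0.0, -0.0, -4.14]],
[1, [34.0, -4.0, -1.0], [-0.0, -0.0, -4.14]],
[1, [34.2, -1.5, -1.0], [-0.0, -0.0, -4.14]]

[1, [34.2, 0.9, -1.0], [-0.0, -0.0, -4.14]],
[1, [34.0, 3.4, -1.0], [-0.0, -0.0, -4.14]],
[1, [33.7, 5.8, -1.0], [-0.0, -0.0, -4.14]],
[1, [33.2, 8.3, -1.0], [-0.0, -0.0, -4.14]],
[1, [32.5, 10.6, -1.0], [-0.0, -0.0, -4.14]]

[1, [31.6, 13.0, -1.0], [-0.0, -0.0, -4.14]],
[1, [30.6, 15.2, -1.0], [-0.0, -0.0, -4.14]],
[1, [29.4, 17.4, -1.0], [-0.0, -0.0, -4.14]],
[1, [28.1, 19.5, -1.0], [-0.0, -0.0, -4.14]],
[1, [26.6, 21.4, -1.0], [-0.0, -0.0, -4.14]]
```

Emit:
move_arm --plan '[[1,[26.2,-21.9,-1],[0,0,-4.1]],[1,[27.8,-20,-1],[0,0,-4.1]],[1,[29.1,-17.9,-1],[0,0,-4.1]],[1,[30.3,-15.8,-1],[0,0,-4.1]],[1,[31.4,-13.5,-1],[0,0,-4.1]]]'

```text
t: 0.57
tcp_pos: [0.3319, -0.4144, 0.2359]
eef_rot: [0.924, 0.382, -0.0, -0.0]
contact_force: [1.0, 0.2, -0.0]
width: 0.0853
```

Emit:
move_arm --plan '[[1,[32.3,-11.2,-1],[0,0,-4.1]],[1,[33,-8.9,-1],[0,0,-4.1]],[1,[33.6,-6.4,-1],[0,0,-4.1]],[1,[34,-4,-1],[0,0,-4.1]],[1,[34.2,-1.5,-1],[0,0,-4.1]]]'

```text
t: 0.98
tcp_pos: [0.4074, -0.2608, 0.2412]
eef_rot: [0.841, 0.541, 0.0, -0.0]
contact_force: [0.9, -0.3, -0.9]
width: 0.0853
```

Emit:
move_arm --plan '[[1,[34.2,0.9,-1],[0,0,-4.1]],[1,[34,3.4,-1],[0,0,-4.1]],[1,[33.7,5.8,-1],[0,0,-4.1]],[1,[33.2,8.3,-1],[0,0,-4.1]],[1,[32.5,10.6,-1],[0,0,-4.1]]]'

```text
t: 1.4
tcp_pos: [0.4833, -0.1075, 0.2463]
eef_rot: [0.731, 0.682, -0.0, -0.0]
contact_force: [0.4, -0.3, -0.1]
width: 0.0857
```

Emit:
move_arm --plan '[[1,[31.6,13,-1],[0,0,-4.1]],[1,[30.6,15.2,-1],[0,0,-4.1]],[1,[29.4,17.4,-1],[0,0,-4.1]],[1,[28.1,19.5,-1],[0,0,-4.1]],[1,[26.6,21.4,-1],[0,0,-4.1]]]'

```text
t: 1.82
tcp_pos: [0.5598, 0.0453, 0.2511]
eef_rot: [0.598, 0.801, -0.0, -0.0]
contact_force: [0.5, -1.1, 0.6]
width: 0.0856
```

```bash
python3 -c "
from h import *
s=manip.get_state();print(s['t'],s['tcp_pos'],s['joints'])
c=shot('wrist','w1.png',scale=1.5);Q=pts(c);m=(Q[...,2]>.16)&(Q[...,2]<.2);v,u=np.nonzero(m);print(len(u),u.min(),u.max(),v.min(),v.max(),Q[m].mean(0))"
```

```text
1.8167 [0.55983581 0.04526628 0.2511062 ] [-5.96963011e-02  5.68105265e-02  1.67030675e+00 -4.26669187e-05
  1.41476450e+00 -3.47578563e-01]
879 210 250 177 225 [0.54316966 0.04300236 0.17925327]
```

View pics/w1.png

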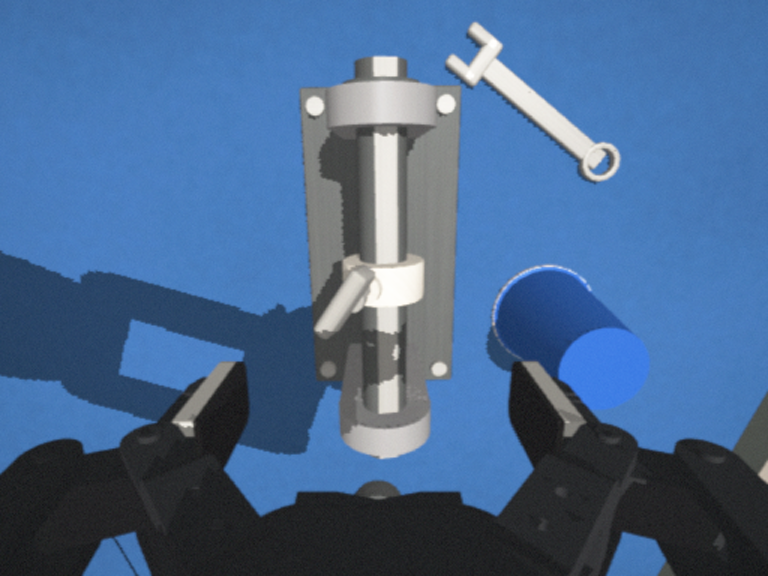

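The wrist view (768×576) has the shaft vertical with its bright flat at columns ~374–400 and shaft edges ~358–408. The collar is at (383,280) and the wing runs from (320,328) to (368,272), on the robot's side. Next I'll fit these numerically.

```bash
cat > fit.py <<'E'
from h import *
import sys
from scipy.optimize import least_squares
def frame(c):
    """shaft axis from pillar-free geometry: fit cylinder r=15 to points"""
    Q=pts(c); return Q
if __name__=='__main__':
    c=dict(np.load('wrist.npz'));Q=pts(c);g=c['img'].astype(float).mean(-1)
    rows=[int(a) for a in sys.argv[1:]]
    for v in rows:
        us=np.arange(232,280)
        print(v,[(int(u),int(g[v,u]),round(1000*Q[v,u,2])) for u in us if .09<Q[v,u,2]<.2])
E
python3 fit.py 100 115 130 145 160 235; python3 - <<'E'
from h import *
c=dict(np.load('wrist.npz'));Q=pts(c)
m=(Q[...,2]>.158)&(Q[...,2]<.2)
q=Q[m];print(len(q));mu=q.mean(0);w,V=np.linalg.eigh(np.cov((q-mu).T));print(mu,np.sqrt(w),V.T)
# pillars tops
m=(Q[...,2]>.146)&(Q[...,2]<.157)&(Q[...,0]>.5)
n,l,s,ce=cv2.connectedComponentsWithStats(m.astype(np.uint8))
for i in range(1,n):
    if s[i,4]>30:print(s[i],Q[l==i].mean(0),Q[l==i].min(0),Q[l==i].max(0))
E
```

```text
100 [(238, 68, 124), (239, 76, 127), (240, 84, 129), (241, 93, 131), (242, 97, 131), (243, 101, 132), (244, 103, 133), (245, 111, 133), (246, 111, 134), (247, 112, 134), (248, 122, 134), (249, 163, 134), (250, 218, 134), (251, 233, 135), (252, 235, 136), (253, 232, 135), (254, 234, 136), (255, 233, 135), (256, 234, 133), (257, 234, 134), (258, 234, 133), (259, 235, 135), (260, 235, 134), (261, 234, 134), (262, 233, 133), (263, 229, 134), (264, 207, 134), (265, 148, 133), (266, 115, 133), (267, 108, 131), (268, 99, 130), (269, 98, 130), (270, 84, 127), (271, 78, 125)]
115 [(239, 79, 127), (240, 84, 128), (241, 85, 130), (242, 97, 131), (243, 101, 131), (244, 103, 132), (245, 109, 134), (246, 109, 134), (247, 111, 134), (248, 117, 135), (249, 147, 134), (250, 203, 134), (251, 231, 135), (252, 232, 136), (253, 231, 136), (254, 233, 135), (255, 234, 134), (256, 234, 134), (257, 234, 134), (258, 235, 134), (259, 235, 134), (260, 234, 133), (261, 234, 133), (262, 234, 133), (263, 230, 134), (264, 204, 133), (265, 147, 134), (266, 117, 133), (267, 109, 132), (268, 101, 131), (269, 98, 128),
[... 2048 characters left out ...]
264, 200, 134), (265, 151, 133), (266, 103, 133), (267, 67, 131), (268, 62, 130), (269, 63, 128), (270, 87, 127)]
879
[0.54316966 0.04300236 0.17925327] [0.00249499 0.00577777 0.01256529] [[ 0.71363988 -0.30422518  0.6310033 ]
 [ 0.64302234 -0.07288222 -0.7623716 ]
 [ 0.27792156  0.94980799  0.14361193]]
[ 229   54   53   30 1412] [0.53305614 0.14232899 0.15076406] [0.51145836 0.12677512 0.14603056] [0.55431317 0.15757916 0.15499138]
[244 179  22  26 325] [0.56146905 0.04652043 0.14809101] [0.55354252 0.03462117 0.14600641] [0.57354716 0.0595489  0.15508354]
[237 281  42  23 822] [ 0.59189645 -0.04723858  0.15034769] [ 0.57098549 -0.06244857  0.14600642] [ 0.61281312 -0.03245741  0.15403346]
```

```bash
cat > st.py <<'E'
from h import *
O=np.array([.5625,.0475,.12]);A=.3009
S=np.array([[np.cos(A),np.sin(A),0],[-np.sin(A),np.cos(A),0],[0,0,1]]) # world->stand rows
def flat(c,rows,u0=230,u1=285):
    g=c['img'].astype(float).mean(-1);K=c['mtx'];T=c['T'];Q=pts(c);out=[]
    C=S@(T[:3,3]-O)
    def ang(u,v):
        d=S@T[:3,:3]@np.array([(u-K[0,2])/K[0,0],(v-K[1,2])/K[1,1],1]);return np.arctan2(d[0],-d[2])
    for v in rows:
        us=np.arange(u0,u1);ok=us[(Q[v,us,2]>.1)&(Q[v,us,2]<.145)]
        b=g[v]; th=170
        i=[u for u in ok if b[u]<th<=b[u+1]]; j=[u for u in ok if b[u]>=th>b[u+1]]
        if not i or not j: continue
        l=i[0]+(th-b[i[0]])/(b[i[0]+1]-b[i[0]]); r=j[-1]+(b[j[-1]]-th)/(b[j[-1]]-b[j[-1]+1])
        ax=np.arctan2(-C[0],C[2])          # direction to the calibrated axis
        sil=(ang(ok[0]-.5,v)+ang(ok[-1]+.5,v))/2
        D=np.hypot(C[0],C[2])
        def hit(a,ref): # angle from +z of circle hit
            e=a-ref; k=np.arcsin(np.clip(D*np.sin(e)/.015,-1,1))-e  # angle at axis from direction to camera
            return np.arctan2(C[0],C[2])+k
        h=[hit(ang(u,v),ref) for ref in(ax,sil) for u in(l,r)]
        out.append([v,l,r,ax,sil,(h[0]+h[1])/2,h[1]-h[0],(h[2]+h[3])/2,h[3]-h[2]])
    return np.array(out)
def wing(c):
    Q=(pts(c)-O)@S.T; r=np.hypot(Q[...,0],Q[...,2])
    m=(abs(Q[...,1])<.04)&(r>.058)&(r<.072)&(Q[...,2]>.03)&(abs(np.arctan2(Q[...,0],Q[...,2]))<.8)
    q=Q[m]
    th=np.arctan2(*np.median(q[:,[0,2]],0))
    for _ in range(8): # outer face: |along z - 64|<3
        z=np.array([np.sin(th),0,np.cos(th)]);h=q@z;f=q[abs(h-np.percentile(h,60))<.0022]
        mu=f.mean(0);w,V=np.linalg.eigh(np.cov((f-mu).T));th=np.arctan2(mu[0],mu[2])
    n=V[:,0]*np.sign(V[2,0]);x=V[:,2]*np.sign(V[1,2])
    return dict(n=len(f),th=th,mu=mu,rad=float(mu@z),normal_th=np.arctan2(n[0],n[2]),normal=n,x=x,wing_ang=np.arctan2(x@[np.cos(th),0,-np.sin(th)],x[1]),sd=np.sqrt(w))
E
python3 -c "
from st import *
c=dict(np.load('wrist.npz'))
np.set_printoptions(precision=3,suppress=True)
print(flat(c,range(90,166,10)));print(wing(c))"
```

```text
[[ 90.    248.911 264.567   0.009   0.009   0.139   0.921   0.134   0.92 ]
 [100.    249.116 264.631   0.009   0.009   0.142   0.921   0.144   0.922]
 [110.    249.175 264.554   0.009   0.008   0.136   0.92    0.145   0.922]
 [120.    249.417 264.569   0.009   0.01    0.138   0.915   0.121   0.912]
 [130.    249.62  264.542   0.009   0.009   0.137   0.909   0.128   0.907]
 [140.    249.676 264.747   0.009   0.009   0.141   0.928   0.139   0.928]
 [150.    249.932 264.752   0.009   0.009   0.143   0.921   0.149   0.922]
 [160.    249.993 264.758   0.009   0.01    0.14    0.926   0.119   0.923]]
{'n': 593, 'th': np.float64(-0.3519891534590463), 'mu': array([-0.023,  0.001,  0.062]), 'rad': 0.0655990118723841, 'normal_th': np.float64(-0.3208546593967283), 'normal': array([-0.315, -0.032,  0.948]), 'x': array([0.534, 0.82 , 0.205]), 'wing_ang': np.float64(0.6086073611103235), 'sd': array([0.001, 0.003, 0.012])}
```

The flat leans +0.138 rad (its measured width of 0.92 rad is near the expected 0.90). The collar is at about −0.335 rad and the wing is 0.605 rad from the shaft direction. Next I'll plan the grasp.

```bash
cat >> st.py <<'E'
def tool(th,w,rad,y=.001):
    z=np.array([np.sin(th),0,np.cos(th)]);t=np.array([np.cos(th),0,-np.sin(th)]);x=np.sin(w)*t+np.cos(w)*np.array([0,1,0])
    M=S.T@np.array([x,np.cross(-z,x),-z]).T
    return O+S.T@(z*rad+np.array([0,y,0])),R.from_matrix(M)
def where():
    s=manip.get_state();M=S@R.from_quat(s['eef_rot']).as_matrix();p=S@(s['tcp_pos']-O)
    z=-M[:,2];th=np.arctan2(z[0],z[2]);t=np.array([np.cos(th),0,-np.sin(th)])
    print('t',s['t'],'tool th',th.round(4),'w',np.arctan2(M[:,0]@t,M[1,0]).round(4),'pos th',np.arctan2(p[0],p[2]).round(4),'rad',np.hypot(p[0],p[2]).round(4),'y',p[1].round(4),'zy',z[1].round(3),'F',S@s['contact_force'],'M_tool',(R.from_quat(s['eef_rot']).inv().apply(s['moment'])).round(3),'wid',s['width'],'j',s['joints'].round(3),'eff',s['effort'].round(3))
E
python3 -c "
from st import *
np.set_printoptions(precision=3,suppress=True)
where();p,r=tool(-.335,.605,.1);plan(p,r,8)"
```

```text
t 1.8667 tool th -0.0029 w 0.0058 pos th 0.0005 rad 0.1313 y 0.003 zy -0.003 F [-4.091  2.824  1.167] M_tool [ 0.111  0.068 -0.042] wid 0.0853537715012919 j [-0.053  0.06   1.666  0.004  1.413 -0.349] eff [ -4.5   -41.157 -35.843  -1.927   0.883   0.058]
[1, [-0.3, -4.1, 4.6], [-2.31, 0.7, 4.25]],
[1, [-0.7, -4.3, 4.4], [-2.31, 0.7, 4.25]],
[1, [-1.0, -4.4, 4.2], [-2.31, 0.7, 4.25]],
[1, [-1.4, -4.5, 4.0], [-2.31, 0.7, 4.25]],
[1, [-1.8, -4.5, 3.8], [-2.31, 0.7, 4.25]]

[1, [-2.2, -4.5, 3.6], [-2.31, 0.7, 4.25]],
[1, [-2.5, -4.5, 3.4], [-2.31, 0.7, 4.25]],
[1, [-2.9, -4.4, 3.2], [-2.31, 0.7, 4.25]],
```

Emit:
move_arm --plan '[[1,[-0.3,-4.1,4.6],[-2.3,0.7,4.2]],[1,[-0.7,-4.3,4.4],[-2.3,0.7,4.2]],[1,[-1,-4.4,4.2],[-2.3,0.7,4.2]],[1,[-1.4,-4.5,4],[-2.3,0.7,4.2]],[1,[-1.8,-4.5,3.8],[-2.3,0.7,4.2]]]'

```text
t: 2.28
tcp_pos: [0.5397, 0.0362, 0.2279]
eef_rot: [0.733, 0.672, 0.099, 0.036]
contact_force: [0.2, 0.0, -0.3]
width: 0.085
```

Emit:
move_arm --plan '[[1,[-2.2,-4.5,3.6],[-2.3,0.7,4.2]],[1,[-2.5,-4.5,3.4],[-2.3,0.7,4.2]],[1,[-2.9,-4.4,3.2],[-2.3,0.7,4.2]],[1,[0,0,0],[0,0,0]],[1,[0,0,0],[0,0,0]]]'

```text
t: 2.7
tcp_pos: [0.5277, 0.0318, 0.2144]
eef_rot: [0.796, 0.583, 0.154, 0.056]
contact_force: [-0.0, -0.2, -0.3]
width: 0.0856
```

```bash
python3 -c "
from st import *
np.set_printoptions(precision=3,suppress=True)
where();c=shot('wrist','w2.png',scale=1.5);print(wing(c));p,r=tool(-.335,.605,.1);plan(p,r,1)"
```

```text
t 2.7 tool th -0.3295 w 0.6062 pos th -0.3815 rad 0.1017 y -0.0046 zy 0.005 F [-0.055 -0.144 -0.33 ] M_tool [ 0.103 -0.104 -0.046] wid 0.08556238495240492 j [-0.183 -0.254  2.061  0.169  1.045  0.059] eff [ -0.043 -27.488 -38.209   0.759  -1.461   0.188]
{'n': 886, 'th': np.float64(-0.3622317810572353), 'mu': array([-0.023,  0.   ,  0.062]), 'rad': 0.0657698246695565, 'normal_th': np.float64(-0.3588397928622374), 'normal': array([-0.351, -0.007,  0.936]), 'x': array([0.536, 0.819, 0.207]), 'wing_ang': np.float64(0.6119806289894988), 'sd': array([0.001, 0.003, 0.012])}
[1, [7.0, -0.3, 2.0], [-0.03, 0.42, -0.04]],
```

View pics/w2.png

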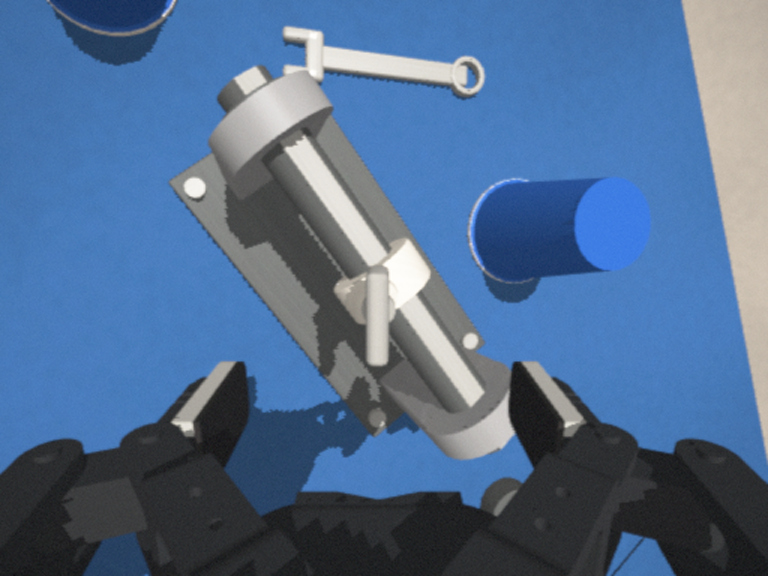

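The wing is centred at column 377, midway between the jaws (378), and runs vertically, so it is aligned. The refined collar lean is −0.355 rad.

```bash
python3 -c "
from st import *
p,r=tool(-.355,.61,.0405,.0005);plan(p,r,5)"
```

```text
[1, [1.3, -0.1, 12.3], [-0.19, 0.21, 0.05]],
[1, [1.3, -0.2, 12.3], [-0.19, 0.21, 0.05]],
[1, [1.2, -0.2, 12.3], [-0.19, 0.21, 0.05]],
[1, [1.2, -0.3, 12.3], [-0.19, 0.21, 0.05]],
[1, [1.1, -0.3, 12.3], [-0.19, 0.21, 0.05]]
```

Emit:
move_arm --plan '[[1,[1.3,-0.1,12.3],[-0.2,0.2,0]],[1,[1.3,-0.2,12.3],[-0.2,0.2,0]],[1,[1.2,-0.2,12.3],[-0.2,0.2,0]],[1,[1.2,-0.3,12.3],[-0.2,0.2,0]],[1,[1.1,-0.3,12.3],[-0.2,0.2,0]]]'

```text
t: 3.17
tcp_pos: [0.5502, 0.044, 0.158]
eef_rot: [0.793, 0.582, 0.167, 0.058]
contact_force: [0.0, 0.6, 0.5]
width: 0.0855
```

Emit:
move_arm --plan '[[0,[0,0,0],[0,0,0]],[-0.3,[0,0,0],[0,0,0]],[-0.6,[0,0,0],[0,0,0]],[-1,[0,0,0],[0,0,0]],[-1,[0,0,0],[0,0,0]]]'

```text
t: 3.58
tcp_pos: [0.5494, 0.0437, 0.1588]
eef_rot: [0.794, 0.582, 0.167, 0.059]
contact_force: [-0.2, -0.5, -0.2]
width: 0.0261
```

Emit:
move_arm --plan '[[-1,[0,0,0],[0,0,0]],[-1,[0,0,0],[0,0,0]],[-1,[0,0,0],[0,0,0]],[-1,[0,0,0],[0,0,0]],[-1,[0,0,0],[0,0,0]]]'

```text
t: 4.0
tcp_pos: [0.5487, 0.0439, 0.1585]
eef_rot: [0.794, 0.582, 0.167, 0.058]
contact_force: [-5.0, -0.1, 5.6]
width: 0.0115
```

```bash
python3 -c "
from st import *
np.set_printoptions(precision=3,suppress=True)
where()"
```

```text
t 4.0 tool th -0.3553 w 0.6072 pos th -0.3537 rad 0.0411 y 0.0007 zy 0.001 F [-4.83   1.362  5.626] M_tool [ 0.602 -0.2    0.024] wid 0.011481377991093169 j [-0.158 -0.149  2.089  0.198  0.89   0.048] eff [ -0.24  -28.507 -37.424   0.773  -2.509  -0.007]
```

The wing is gripped. Next I'll swing the collar on an arc about the shaft; the rows are identical in the tool frame.

```bash
python3 -c "
from st import *
for n in(10,):
  p0,r0=tool(-.355,.607,.041);p1,r1=tool(-.355+.493/n,.607,.041)
  print((r0.inv().apply(p1-p0)*1000).round(2),np.degrees((r0.inv()*r1).as_rotvec()).round(3))
p2,r2=tool(-.355+.986/n,.607,.041);print((r1.inv().apply(p2-p1)*1000).round(2))"
```

```text
[1.15 1.66 0.05] [ 2.32  -1.611 -0.   ]
[1.15 1.66 0.05]
```

Emit:
move_arm --plan '[[-1,[1.15,1.66,0.05],[2.32,-1.61,0]],[-1,[1.15,1.66,0.05],[2.32,-1.61,0]],[-1,[1.15,1.66,0.05],[2.32,-1.61,0]],[-1,[1.15,1.66,0.05],[2.32,-1.61,0]],[-1,[1.15,1.66,0.05],[2.32,-1.61,0]]]'

```text
t: 4.42
tcp_pos: [0.5573, 0.0466, 0.1607]
eef_rot: [0.806, 0.59, 0.049, 0.017]
contact_force: [-7.0, 0.4, 4.3]
width: 0.0114
```

Emit:
move_arm --plan '[[-1,[1.15,1.66,0.05],[2.32,-1.61,0]],[-1,[1.15,1.66,0.05],[2.32,-1.61,0]],[-1,[1.15,1.66,0.05],[2.32,-1.61,0]],[-1,[1.15,1.66,0.05],[2.32,-1.61,0]],[-1,[1.15,1.66,0.05],[2.32,-1.61,0]]]'

```text
t: 4.83
tcp_pos: [0.5671, 0.0496, 0.1607]
eef_rot: [0.805, 0.589, -0.067, -0.023]
contact_force: [-4.2, -0.9, 3.0]
width: 0.0115
```

Emit:
move_arm --plan '[[-1,[0,0,0],[0,0,0]],[-1,[0,0,0],[0,0,0]],[-1,[0,0,0],[0,0,0]],[-1,[0,0,0],[0,0,0]]]'

```text
t: 5.17
tcp_pos: [0.5677, 0.0499, 0.1606]
eef_rot: [0.805, 0.589, -0.065, -0.022]
contact_force: [-2.9, 0.9, 5.1]
width: 0.0114
```

```bash
python3 -c "
from st import *
np.set_printoptions(precision=3,suppress=True)
where();c=shot('wrist','w3.png',scale=1.5);a=shot('scene','s3.png',crop=(190,130,330,240),scale=5)"
```

```text
t 5.1667 tool th 0.1377 w 0.608 pos th 0.1395 rad 0.041 y 0.0007 zy 0.0 F [-2.489  1.75   5.149] M_tool [ 0.652 -0.062  0.009] wid 0.01136215985551375 j [-0.025  0.257  1.626 -0.045  1.39   0.294] eff [ -0.567 -46.36  -35.904  -0.399  -0.578  -0.002]
```

View pics/w3.png

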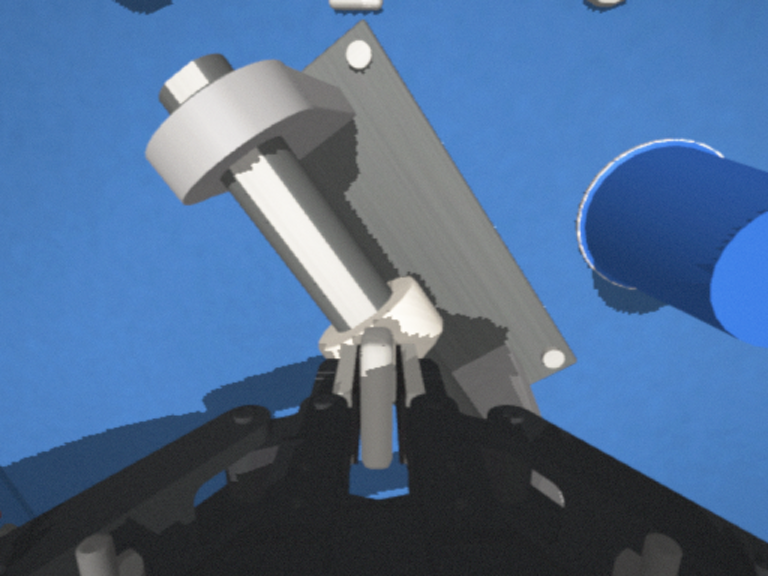

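The wing sits squarely between the jaws at (376,395), and the collar boss looks square to the bright flat. Now I'll turn the first safe 25° (contact comes at 34° or more), following 3 mm/rad.

Emit:
move_arm --plan '[[-1,[0,0,0.26],[0,0,5]],[-1,[0,0,0.26],[0,0,5]],[-1,[0,0,0.26],[0,0,5]],[-1,[0,0,0.26],[0,0,5]],[-1,[0,0,0.26],[0,0,5]]]'

```text
t: 5.68
tcp_pos: [0.5682, 0.0495, 0.1594]
eef_rot: [0.914, 0.399, -0.068, -0.007]
contact_force: [-0.7, -0.3, 4.2]
width: 0.0117
```

```bash
python3 -c "
from st import *
np.set_printoptions(precision=3,suppress=True)
where();c=shot('wrist');print(wing(c));where()"
```

```text
t 5.6833 tool th 0.136 w 1.0483 pos th 0.1514 rad 0.0398 y 0.0003 zy 0.001 F [-0.771 -0.084  4.174] M_tool [ 0.12  -0.142 -0.311] wid 0.011716666200436316 j [-0.025  0.257  1.627 -0.046  1.386  0.734] eff [ -0.118 -46.844 -35.004  -0.034   0.296  -1.106]
{'n': 1966, 'th': np.float64(0.1525853836868957), 'mu': array([0.01 , 0.001, 0.064]), 'rad': 0.06435508002744732, 'normal_th': np.float64(0.13555057773110069), 'normal': array([ 0.135, -0.015,  0.991]), 'x': array([ 0.83 ,  0.548, -0.105]), 'wing_ang': np.float64(0.9904546171960098), 'sd': array([0.001, 0.005, 0.012])}
t 5.7333 tool th 0.136 w 1.0535 pos th 0.1523 rad 0.0398 y 0.0002 zy 0.001 F [-0.535 -0.15   4.601] M_tool [ 0.119 -0.149 -0.17 ] wid 0.011655607318654313 j [-0.025  0.257  1.627 -0.046  1.385  0.739] eff [ -0.096 -46.484 -34.762  -0.074   0.256  -0.195]
```

Emit:
move_arm --plan '[[-1,[0,0,0.1],[0,0,2]],[-1,[0,0,0.1],[0,0,2]],[-1,[0,0,0.1],[0,0,2]]]'

```text
t: 5.98
tcp_pos: [0.5683, 0.0494, 0.1591]
eef_rot: [0.933, 0.353, -0.068, -0.003]
contact_force: [-0.5, 0.0, 4.0]
width: 0.012
```

```bash
cat > q.py <<'E'
from st import *
np.set_printoptions(precision=3,suppress=True)
s=manip.get_state();r=R.from_quat(s['eef_rot']);M=S@r.as_matrix();z=-M[:,2];th=np.arctan2(z[0],z[2]);t=np.array([np.cos(th),0,-np.sin(th)])
print(s['t'],'w',np.arctan2(M[:,0]@t,M[1,0]),'th',th,'M',r.inv().apply(s['moment']),'F',r.inv().apply(s['contact_force']),'wid',s['width'],'qv6',s['qvel'][5],'eff6',s['effort'][5])
E
python3 q.py
```

```text
5.9833 w 1.148515470539622 th 0.13582916074571907 M [ 0.018 -0.137 -0.279] F [-0.848 -0.584 -3.94 ] wid 0.012004216528260924 qv6 0.4136353209321589 eff6 -0.28652340173721313
```

Emit:
move_arm --plan '[[-1,[0,0,0.1],[0,0,2]],[-1,[0,0,0.1],[0,0,2]]]'

```text
t: 6.15
tcp_pos: [0.5683, 0.0493, 0.1588]
eef_rot: [0.945, 0.32, -0.068, -0.001]
contact_force: [0.8, -0.6, 3.4]
width: 0.0115
```

```bash
python3 q.py
```

```text
6.15 w 1.2183903078445923 th 0.13572187837419536 M [-0.013 -0.061 -0.267] F [-0.149  0.829 -3.421] wid 0.011457059899687932 qv6 0.41529575302595323 eff6 -0.28229450806975365
```

Steady free torque is 0.28 N m, and joint-6 effort tracks it cleanly. I'll continue in 4–6° steps.

Emit:
move_arm --plan '[[-1,[0,0,0.1],[0,0,2]],[-1,[0,0,0.1],[0,0,2]],[-1,[0,0,0.1],[0,0,2]]]'

```text
t: 6.4
tcp_pos: [0.5684, 0.0492, 0.1585]
eef_rot: [0.96, 0.27, -0.068, 0.003]
contact_force: [0.3, -1.7, 3.4]
width: 0.0116
```

```bash
python3 q.py
```

```text
6.4 w 1.323109005585535 th 0.1355780300209389 M [-0.168 -0.081 -0.242] F [-1.061  1.47  -3.342] wid 0.011551359356486436 qv6 0.4150792844545429 eff6 -0.2797521650791168
```

Emit:
move_arm --plan '[[-1,[0,0,0.1],[0,0,2]],[-1,[0,0,0.1],[0,0,2]],[-1,[0,0,0.1],[0,0,2]]]'

```text
t: 6.65
tcp_pos: [0.5684, 0.049, 0.1582]
eef_rot: [0.973, 0.22, -0.067, 0.006]
contact_force: [0.9, -1.2, 3.3]
width: 0.0114
```

```bash
python3 q.py
```

```text
6.65 w 1.4279009006436794 th 0.13544332422773142 M [-0.247 -0.013 -0.343] F [-0.132  1.416 -3.352] wid 0.011388993081201943 qv6 0.4146466383194254 eff6 -0.2773448545485735
```

Emit:
move_arm --plan '[[-1,[0,0,0.1],[0,0,2]],[-1,[0,0,0.1],[0,0,2]],[-1,[0,0,0.1],[0,0,2]]]'

```text
t: 6.9
tcp_pos: [0.5685, 0.0489, 0.1579]
eef_rot: [0.983, 0.168, -0.067, 0.01]
contact_force: [1.7, -2.2, 3.0]
width: 0.0117
```

```bash
python3 q.py
```

```text
6.9 w 1.5327076779484867 th 0.13532173171980574 M [-0.345  0.055 -0.269] F [ 0.467  2.685 -3.064] wid 0.01167829330265685 qv6 0.41296792365808527 eff6 -0.27522037737071514
```

Emit:
move_arm --plan '[[-1,[0,0,0.1],[0,0,2]],[-1,[0,0,0.1],[0,0,2]],[-1,[0,0,0.1],[0,0,2]]]'

```text
t: 7.15
tcp_pos: [0.5685, 0.0487, 0.1576]
eef_rot: [0.991, 0.117, -0.066, 0.014]
contact_force: [1.9, -1.9, 2.9]
width: 0.0119
```

```bash
python3 q.py
```

```text
7.15 w 1.6374510280040733 th 0.1352941711738575 M [-0.376  0.12  -0.3  ] F [ 0.974  2.353 -2.986] wid 0.011926448156258785 qv6 0.41550726748519706 eff6 -0.2731160447001457
```

Emit:
move_arm --plan '[[-1,[0,0,0.1],[0,0,2]],[-1,[0,0,0.1],[0,0,2]],[-1,[0,0,0.1],[0,0,2]]]'

```text
t: 7.4
tcp_pos: [0.5685, 0.0486, 0.1573]
eef_rot: [0.996, 0.065, -0.065, 0.017]
contact_force: [1.3, -3.6, 3.1]
width: 0.0113
```

```bash
python3 q.py
```

```text
7.4 w 1.7421932939320104 th 0.135210582288785 M [-0.436  0.177 -0.26 ] F [ 0.464  3.831 -3.041] wid 0.011343917520296334 qv6 0.41572591572972367 eff6 -0.2713440265506506
```

Emit:
move_arm --plan '[[-1,[0,0,0.1],[0,0,2]],[-1,[0,0,0.1],[0,0,2]],[-1,[0,0,0.1],[0,0,2]]]'

```text
t: 7.65
tcp_pos: [0.5685, 0.0484, 0.157]
eef_rot: [0.998, 0.012, -0.064, 0.021]
contact_force: [0.6, -4.5, 1.9]
width: 0.0116
```

```bash
python3 q.py
```

```text
7.65 w 1.847017528364399 th 0.13528668417936046 M [-0.535  0.311 -0.304] F [ 0.265  4.627 -1.781] wid 0.011630017090338259 qv6 0.4150079958972321 eff6 -0.26980058290064335
```

Emit:
move_arm --plan '[[-1,[0,0,0.1],[0,0,2]],[-1,[0,0,0.1],[0,0,2]],[-1,[0,0,0.1],[0,0,2]]]'

```text
t: 7.9
tcp_pos: [0.5685, 0.0482, 0.1568]
eef_rot: [0.997, -0.04, -0.063, 0.024]
contact_force: [1.8, -3.8, 3.1]
width: 0.0117
```

```bash
python3 q.py
```

```text
7.9 w 1.9517345952793426 th 0.13533914736491817 M [-0.654  0.26  -0.323] F [ 1.699  3.818 -3.164] wid 0.011749838111370162 qv6 0.415944223990396 eff6 -0.2055556420236826
```

Joint-6 effort dropped instead of rising, so I'll look before going on.

```bash
python3 -c "
from st import *
np.set_printoptions(precision=3,suppress=True)
c=shot('wrist','w4.png',scale=1.5);print(wing(c));where()"; python3 q.py
```

```text
{'n': 1918, 'th': np.float64(0.16371361770818366), 'mu': array([ 0.01 , -0.002,  0.061]), 'rad': 0.061825338685708095, 'normal_th': np.float64(0.13184594868209543), 'normal': array([0.131, 0.013, 0.991]), 'x': array([-0.947,  0.298,  0.122]), 'wing_ang': np.float64(-1.2685049142677574), 'sd': array([0.001, 0.006, 0.012])}
t 7.95 tool th 0.1354 w 1.9539 pos th 0.1591 rad 0.0372 y -0.0011 zy 0.004 F [ 0.635 -5.566  3.173] M_tool [-0.741  0.402 -0.36 ] wid 0.011461983243463005 j [-0.026  0.259  1.63  -0.048  1.38   1.639] eff [  2.513 -46.825 -33.938   1.339   1.092   0.195]
7.95 w 1.9539276037654507 th 0.13538299231308995 M [-0.741  0.402 -0.36 ] F [ 2.271  5.098 -3.209] wid 0.011461983243463005 qv6 -0.07639492477174226 eff6 0.19546911120414734
```

View pics/w4.png

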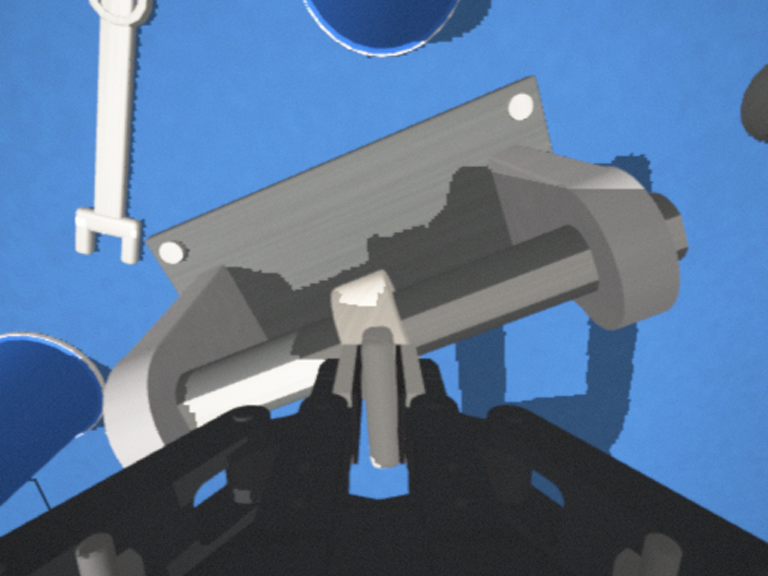

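The wing is still square in the jaws (378,340 to 385,465), lagging ~0.08 rad from grip compliance. Wrist moment has risen slightly to 0.32–0.36 against 0.28 free, so contact has probably just begun. I'll continue in smaller steps.

Emit:
move_arm --plan '[[-1,[0,0,0.1],[0,0,2]],[-1,[0,0,0.1],[0,0,2]]]'

```text
t: 8.12
tcp_pos: [0.5683, 0.0481, 0.1567]
eef_rot: [0.995, -0.074, -0.062, 0.027]
contact_force: [0.5, -5.0, 5.1]
width: 0.0116
```

```bash
python3 q.py
```

```text
8.1167 w 2.021037963896098 th 0.135793656276497 M [-0.85   0.207 -0.429] F [ 0.658  5.156 -4.907] wid 0.011596349701039751 qv6 0.4189380594289348 eff6 -0.21755922585725784
```

```bash
python3 -c "
from st import *
np.set_printoptions(precision=3,suppress=True)
for i in range(8):
  s=manip.get_state();r=R.from_quat(s['eef_rot']);print(s['t'],r.inv().apply(s['moment']),s['joints'][5],s['effort'][5])
  c=manip.camera('wrist')
shot('wrist');print(wing(dict(np.load('wrist.npz'))))"; python3 q.py
```

```text
8.1167 [-0.85   0.207 -0.429] 1.7058930333860496 -0.21755922585725784
8.1667 [-0.792  0.237 -0.329] 1.7082287162594774 0.26645053178071976
8.2167 [-0.792  0.214 -0.291] 1.705522740868451 0.6610497459769249
8.2667 [-0.853  0.256 -0.264] 1.7047369708529567 0.39886501617729664
8.3167 [-0.855  0.282 -0.322] 1.7044985258544636 0.31362053006887436
8.3667 [-0.813  0.201 -0.294] 1.7044687575324082 0.2935898210853338
8.4167 [-0.832  0.271 -0.308] 1.7044309289700077 0.2894554752856493
8.4667 [-0.804  0.245 -0.308] 1.704443034947593 0.28866900131106377
{'n': 1872, 'th': np.float64(0.16904618733025592), 'mu': array([ 0.01 , -0.002,  0.061]), 'rad': 0.06177420679686013, 'normal_th': np.float64(0.13336484348500702), 'normal': array([0.133, 0.013, 0.991]), 'x': array([-0.931,  0.345,  0.12 ]), 'wing_ang': np.float64(-1.2186950084825707), 'sd': array([0.001, 0.006, 0.011])}
8.5667 w 2.0196401864238474 th 0.1357723555414001 M [-0.829  0.2   -0.3  ] F [ 1.293  6.406 -4.164] wid 0.011673828296956847 qv6 0.0009513427639122688 eff6 0.28851885348558426
```

Emit:
move_arm --plan '[[-1,[0,0,0],[0,0,0.7]]]'

```text
t: 8.65
tcp_pos: [0.5683, 0.0481, 0.1567]
eef_rot: [0.995, -0.08, -0.062, 0.027]
contact_force: [0.6, -5.1, 5.1]
width: 0.0116
```

```bash
python3 q.py
```

```text
8.65 w 2.0316644477784833 th 0.1357895709643532 M [-0.844  0.252 -0.4  ] F [ 0.845  5.267 -4.93 ] wid 0.011576256594612413 qv6 0.16117963226596407 eff6 0.05810145637951791
```

Emit:
move_arm --plan '[[-1,[0,0,0],[0,0,0.7]]]'

```text
t: 8.73
tcp_pos: [0.5684, 0.048, 0.1567]
eef_rot: [0.994, -0.086, -0.062, 0.027]
contact_force: [1.1, -5.5, 4.6]
width: 0.0113
```

```bash
python3 q.py; python3 -c "
from cell import manip
for i in range(5): manip.camera('wrist')
"; python3 q.py
```

```text
8.7333 w 2.0444001935262452 th 0.1356505421621527 M [-0.785  0.399 -0.364] F [ 1.518  5.536 -4.468] wid 0.011315505049718667 qv6 0.14559599576611026 eff6 0.16615320928394794
8.9833 w 2.0439623408393803 th 0.13553904463976063 M [-0.893  0.311 -0.311] F [ 2.193  5.371 -3.616] wid 0.011128426618676846 qv6 0.0007502306428604835 eff6 0.33158568665385246
```

The estimates give ~0.12–0.14 N m above free: contact onset at w≈1.87 with w now 2.044, and moving moments of ~0.40 against 0.28. That is mid-window, so I'll release and back off.

Emit:
move_arm --plan '[[-0.6,[0,0,0],[0,0,0]],[-0.3,[0,0,0],[0,0,0]],[0.2,[0,0,0],[0,0,0]],[1,[0,0,0],[0,0,0]],[1,[0,0,0],[0,0,0]]]'

```text
t: 9.4
tcp_pos: [0.567, 0.0499, 0.1554]
eef_rot: [0.994, -0.087, -0.064, 0.026]
contact_force: [0.5, 0.1, 0.9]
width: 0.0649
```

Emit:
move_arm --plan '[[1,[0,0,0],[0,0,0]],[1,[0,0,0],[0,0,0]],[1,[0,0,-10],[0,0,0]],[1,[0,0,-20],[0,0,0]],[1,[0,0,-20],[0,0,0]]]'

```text
t: 9.82
tcp_pos: [0.5732, 0.0517, 0.2056]
eef_rot: [0.994, -0.087, -0.065, 0.026]
contact_force: [0.3, 0.2, -0.2]
width: 0.0857
```

Emit:
move_arm --plan '[[1,[0,0,-20],[0,0,0]],[1,[0,0,-20],[0,0,0]],[1,[0,0,-10],[0,0,0]],[1,[0,0,0],[0,0,0]],[1,[0,0,0],[0,0,0]]]'

```text
t: 10.23
tcp_pos: [0.5806, 0.0537, 0.2551]
eef_rot: [0.994, -0.087, -0.063, 0.026]
contact_force: [-1.1, -0.4, -0.7]
width: 0.0855
```

```bash
python3 -c "
from st import *
np.set_printoptions(precision=3,suppress=True)
where();c=shot('wrist','w5.png',scale=1.5);print(wing(c))"
```

```text
t 10.2333 tool th 0.1367 w 2.0462 pos th 0.1405 rad 0.1365 y 0.0006 zy 0.001 F [-1.185 -0.019 -0.683] M_tool [0.049 0.091 0.012] wid 0.08546909837319033 j [-0.018  0.214  1.495 -0.044  1.562  1.731] eff [  0.047 -50.731 -40.321  -0.23    0.733  -0.001]
{'n': 615, 'th': np.float64(0.12246740072281254), 'mu': array([ 0.008, -0.001,  0.061]), 'rad': 0.06160805574321973, 'normal_th': np.float64(0.12033060253847093), 'normal': array([ 0.12 , -0.005,  0.993]), 'x': array([-0.923,  0.368,  0.114]), 'wing_ang': np.float64(-1.1934740918107445), 'sd': array([0.001, 0.003, 0.012])}
```

View pics/w5.png

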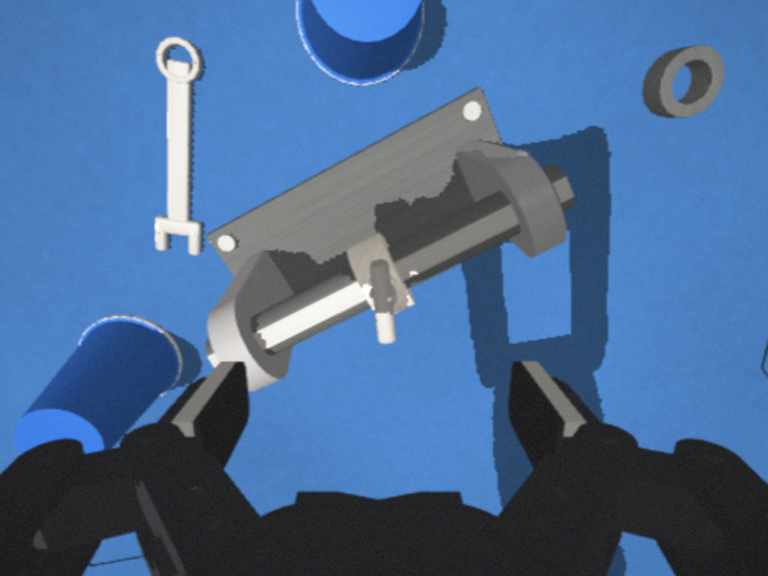

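The wing end is at (380,270)–(387,340), clear of the open jaws. The cups, wrench and spare ring are undisturbed. The wing turned 1.34 rad and moved in 4.1 mm (expected 4.0), and the collar reads +0.122 against the flat's +0.138.

```bash
python3 -c "
from cell import manip
print(manip.close_job())"
```

```text
the job is handed in; nothing more can be done
None
```

I swung the collar about 0.49 rad until its screw faced the flat, then tightened the wing clockwise about 1.34 rad onto it. I then let go, backed the gripper off, and handed the job in at about 10 s of the 64 s allowed. No verdict came back, so the figures below are my own checks.

- **Squareness:** after release, the collar measured +0.12 rad and the flat +0.138 rad. That is about 0.02 rad apart, against a limit of 0.12.
- **Travel:** the wing moved in about 4.1 mm, which fits the 3 mm per rad thread.
- **Tightness:** I estimate 0.12–0.14 N m above free turning, or roughly 40–47 N on the tip. This is inferred, because the contact force cannot be read directly.
- **Clearance:** the last picture showed the gripper clear and the cups, wrench and spare collar apparently in place. I did not measure how far any of them had moved.

**Readings that disagreed:**
- **Wrist moment:** it was noisy by about 0.03 N m, averaging about 0.40 in the last moves against 0.28 when free. It dropped to about 0.31 with the arm at rest.
- **Joint-6 effort:** its sign while moving did not match the load, so I used only its change to judge when the screw touched the flat.
- **Wing lag:** the wing trailed the tool by up to about 0.1 rad in the grip, which I allowed for.

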